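Check the casting-resin balance with the big check weight

TASK

Check the balance on the model-maker's bench: move the metal mixing cup off the pan to stand upright, wholly on the cork coaster, then set the largest of the three brass check weights upright in the middle of the pan, inside the blue ring, lowering it so gently that the sprung pan never hits its stop. Then slide the clear draught cover fully over the pan by its orange knob and, with the cover shut, press the green button fully down. Leave the two smaller weights where they stand and knock nothing over.

Things in the scene. Friction and masses are not known exactly. Their poses are not given: they have to be found in the camera images.
- balance: bench balance, grey base 220 (its x) by 340 (its y) by 50 mm high, fixed to the bench. Origin: centre of its underside; x points away from the robot at yaw 0, y to the left, z up. The pan is centred at (20, -85) mm on it. A fixed clear pane 90 mm high above the deck stands across the -y end, with its near face 76 mm beyond the pan centre. Top of the base (deck) 50 mm above the bench
- pan_center (a point): centre of the top face of the round steel weighing pan, diameter 100 mm, unloaded 74 mm above the bench, with a thin blue ring of 66 mm diameter marked round it. The point moves down with the pan
- pan (a joint): how far the sprung pan is pressed down, m: 0 unloaded, 0.016 at its stop (counted as hitting the stop above 0.0145). Stiffness about 420 N/m, first moves at about 0.1 N, lightly damped; the large weight alone sinks it by 7 to 9 mm, the cup by 1 to 3 mm. The large weight let go from some 10 to 20 mm above the pan or more hits the stop; let go just touching it, it does not
- cover (a joint): travel of the clear draught cover, m: 0 fully open (parked over the balance's +y half), 0.17 fully shut (over the pan); shut counts from 0.163. It slides along the balance's own -y direction, with about 1.5 N of friction, and stays where it is left
- cover_knob (a point): top centre of the orange knob that stands upright in the middle of the cover's top: diameter 18 mm, 37 mm tall. The cover is a clear box 150 (balance x) by 140 (balance y) mm, its top face 140 mm above the bench, the knob top 177 mm; orange edge strips; open below and at its leading (-y) end. The point moves with the cover
- check_button_top (a point): centre of the top of the green push button, diameter 26 mm, on a black pod on the deck near the robot, 92 mm above the bench when up. Presses straight down
- check_button (a joint): how far the button is pressed, m: 0 up, 0.006 fully down (about 5 N); counts as pressed from 0.0045; springs back
- mixing_cup: open aluminium cup, 60 mm tall, outer diameter 48 mm at the foot and 54 mm at the rim, wall 3 mm, 60 to 130 g, at the start standing on the pan. Origin: centre of its underside, z up
- coaster: round cork coaster, diameter 100 mm, 6 mm thick, fixed to the bench. Origin: centre of its underside
- weight_large: largest brass check weight, about 350 g: cylinder of diameter 44 mm and 24 mm high, then a narrow neck and a round head of diameter 20 mm from 36 to 54 mm height (54 mm in all). Origin: centre of its underside, z up. The three weights stand in a row about 85 mm apart, in any order, on a green mat 270 by 90 mm and 4 mm thick, to the robot's right
- weight_medium: middle brass weight, diameter 34 mm, 49 mm tall in all, same head; stays where it is. Origin: centre of its underside
- weight_small: small brass weight, diameter 26 mm, 44 mm tall in all, same head; stays where it is. Origin: centre of its underside
- glue_bottle: white plastic bottle with red cap, diameter 36 mm, 75 mm tall, standing on the bench; bystander. Origin: centre of its underside
- paint_jar: small glass jar with blue lid, diameter 40 mm, 45 mm tall, standing on the bench; bystander. Origin: centre of its underside
Mind the look-alikes: they are no part of the job. What is shaped like the weight_large but pink or purple is not meant.

How it is judged:
By the outcome, as a careful person would: the job done as asked, in the order asked, and still so for the second after the job is handed in, with the robot touching nothing.
It also fails if it takes over 72 s, if anything falls off the work surface, if the arm or the gripper's body presses on something with over 40 N, if the wrist force passes 120 N, or if a joint passes its speed limit or range.

ROBOT

A 6-joint arm with a two-finger parallel gripper is mounted at the origin on the work surface. World frame = base frame: x ahead of the robot, y to its left, z up, the work surface at z = 0. Lengths are in m, angles in rad, forces in N, time in s.
With the tool pointing down it reaches from about 0.3 to 0.775 m from the base axis. Payload 14.6 kg.
Tool frame: the origin (TCP) lies midway between the tips of the shut fingers; the grasp point (between the pads) lies 19 mm behind it; z points along the fingers, y is the line along which they close (so a half turn about z gives the same grasp; the last joint's range is limited). The gripper opens to 94 mm and grips with 3 to 60 N. Pads are 16 mm wide; open, the fingers measure 119 mm over their backs; the gripper's body (75 mm by 177 mm) begins 78 mm behind the grasp point.
Start: joints at [1.193, 0.3, 1.521, -0, 1.321, -0.067], TCP at [0.168, 0.524, 0.205] pointing down, gripper open.
Joint ranges: [-3.03, 3.03], [-0.79, 2.21], [0.23, 2.52], [-1.04, 4.18], [0, 3.07], [-2.55, 2.55]. Speed limits (rad/s): [2.22, 2.22, 2.57, 3.14, 3.14, 3.14].

INTERFACE

Orientations are given as [roll, pitch, yaw] about the fixed x, y, z axes, in that order (R = Rz(yaw) Ry(pitch) Rx(roll)).
In Python, from station import ctrl gives the robot as it stands. The module is installed in compiled form; this text tells all that it offers.
- The arm moves only by the tool servo_tool, never from a script. Its argument "plan" is a list of rows, each a list of 7 numbers: the opening in per cent of the stroke, from 0 (shut) to 100 (fully open), then the shift along the tool's x, y, z in m, then the turn, a rotation vector about the tool's x, y, z in rad. A call has exactly 8 rows; each row shifts and turns the commanded pose from where the row before left it, along the tool's axes as they then stand; what a row does not reach is not made up. A row lasts 1/8 s, in which the tool goes at most 62.5 mm and 10.7 degrees, less where a joint would pass 70% of its speed; a pose out of reach is approached as far as the arm can. A call with a gripper value outside its range is refused whole. The fingers move at their own pace and stop on an object; "force" is the grip in N (left out, the last holds). Time passes only in rows, so rows that do not move let the fingers close, or fill a call up. It gives the time, the measured TCP pose, the force, the opening and the grip force at its end, in the units of the state.
- ctrl.get_obs(): the state, without advancing time (a new reading comes with each control period).
- ctrl.camera(name): name is "side" or "top"; returns a dict with "pixels" (400x640x3 uint8, red, green, blue), "z_map" (400x640 float32, m along the optical axis (not along the pixel's ray), 0 where there is no reading), "mtx" (3x3 intrinsics, pixels), "pose" (4x4, takes a point from camera to world coordinates). Camera axes: x right, y up, looking along -z (the intrinsics and any distortion apply to the point x, -y, -z); pixel columns grow to the right and rows downward; lengths in m; the calibration is good to about 2 mm. A picture is of the moment at which its call begins.
- ctrl.hand_in(): hands the job in; it is judged then, once.
The state is a dict: "time_s": time; "qpos": joint angles; "joint_vel": joint speeds; "tau": joint torques, N m; "ee_pos": TCP position; "eef_rot": TCP orientation; "force": force on the tool from outside, world axes, zero at the start; "moment": the same for the moment, N m; "grip_width": finger opening in m; "grip_force": force on a finger pad.
Only numpy, scipy, OpenCV 4.12 (cv2) and the standard library are available. Lean on these libraries where they do the work, as an engineer would, in place of code of your own. Each camera call takes 0.05 s, during which the arm holds its last target. There are 200 camera calls.

## Working session

There is one attempt and no reset: what is moved stays moved. The work goes in short steps, Python scripts to look and compute and a tool call to move; the robot and the scene stay as the last step left them, time stands still between calls to the robot, and variables do not carry over. Pictures are saved under pics/ and viewed, at most 10 in all, crops included, and the job is handed in when it is done.

Besides the shell and the picture viewer there is one more tool, called after "Call:" as name(argument=value, ...) on one line, values as JSON. servo_tool: Moves the arm, as the interface text tells. Its arguments: {"type":"object","properties":{"plan":{"type":"array","items":{"type":"array","items":{"type":"number"}}},"force":{"type":"number"}},"required":["plan"]}

```bash
mkdir -p pics
cat > h.py <<'E'
import numpy as np, cv2
from station import ctrl
def cam(n):
    c=ctrl.camera(n); c['pixels']=np.array(c['pixels']); return c
def save(c,f,crop=None,s=1):
    p=c['pixels'][...,::-1]
    if crop: p=p[crop[1]:crop[3],crop[0]:crop[2]]
    cv2.imwrite('pics/'+f,cv2.resize(p,None,fx=s,fy=s,interpolation=cv2.INTER_CUBIC))
def cloud(c):
    K=np.array(c['mtx']);T=np.array(c['pose']);z=c['z_map']
    v,u=np.mgrid[:400,:640]
    P=np.stack([(u-K[0,2])/K[0,0]*z,-(v-K[1,2])/K[1,1]*z,-z],-1)
    return P@T[:3,:3].T+T[:3,3]
def ray(c,u,v,h):
    "pixel -> world point on plane z=h"
    K=np.array(c['mtx']);T=np.array(c['pose'])
    d=T[:3,:3]@np.array([(u-K[0,2])/K[0,0],-(v-K[1,2])/K[1,1],-1]);o=T[:3,3]
    return o+d*(h-o[2])/d[2]
E
python3 - <<'E'
from h import *
for n in('top','side'):
    c=cam(n); save(c,n+'0.png'); print(n,c.keys(),np.round(c['mtx'],1),np.round(c['pose'],3))
    np.savez('/tmp/'+n+'0.npz',**{k:c[k] for k in('pixels','z_map','mtx','pose')})
print(ctrl.get_obs())
E
```

```text
top dict_keys(['pixels', 'z_map', 'mtx', 'pose']) [[401.    0.  316. ]
 [  0.  401.  207.3]
 [  0.    0.    1. ]] [[ 0.009  0.981 -0.193  0.23 ]
 [-1.     0.011  0.008  0.011]
 [ 0.01   0.193  0.981  1.418]
 [ 0.     0.     0.     1.   ]]
side dict_keys(['pixels', 'z_map', 'mtx', 'pose']) [[511.7   0.  331.1]
 [  0.  511.7 197.6]
 [  0.    0.    1. ]] [[ 0.882  0.362 -0.301  0.047]
 [-0.471  0.678 -0.564 -0.84 ]
 [ 0.     0.639  0.769  1.275]
 [ 0.     0.     0.     1.   ]]
{'time_s': 0.1, 'qpos': array([ 1.19339957e+00,  3.00411112e-01,  1.52153230e+00,  8.10132618e-06,
        1.32067373e+00, -6.66440606e-02]), 'joint_vel': array([ 1.16099717e-03, -9.15601476e-04, -6.12929505e-04, -1.23490077e-04,
       -3.54308135e-04, -6.08421362e-05]), 'tau': array([ 2.07796176e-03, -5.32649159e+01, -3.53282797e+01,  7.09553878e-02,
        2.35263957e-02, -5.48492835e-05]), 'ee_pos': array([0.1681137 , 0.52343094, 0.20493986]), 'eef_rot': array([-3.14057096e+00, -7.60553478e-05,  2.83083791e+00]), 'force': array([-0.25958957, -0.5580158 , -0.3007389 ]), 'moment': array([-0.00510317,  0.03265085, -0.00114099]), 'grip_force': 0.0, 'grip_width': 0.09351773233320282}
```

View pics/top0.png

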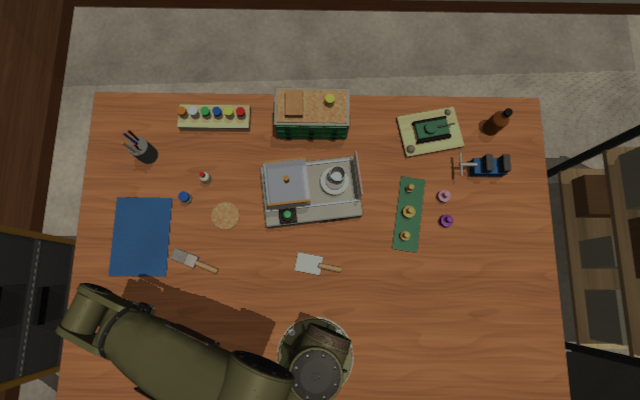

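View pics/side0.png

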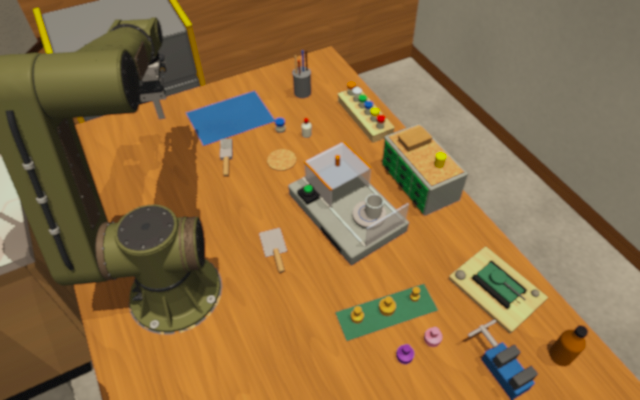

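The top view shows the cup on the pan (335,178), the orange knob (286,180), the button (288,214) and the coaster (225,216). The large-weight candidates are brass at (409,188), (409,212) and (405,237), plus the pink (444,196) and purple (446,221) look-alikes, which are excluded. The middle brass weight looks widest, so I'll check that with a crop and the depth data.

Run:
```python
from h import *
L=lambda n:dict(np.load(f'/tmp/{n}0.npz'))
t=L('top');s=L('side')
a=cv2.resize(t['pixels'][165:260,380:465],None,fx=4.4,fy=4.4,interpolation=cv2.INTER_CUBIC)
b=cv2.resize(s['pixels'][275:340,325:445],None,fx=3,fy=3,interpolation=cv2.INTER_CUBIC)
b2=cv2.resize(t['pixels'][145:235,255:370],None,fx=3,fy=3,interpolation=cv2.INTER_CUBIC)
im=np.zeros((500,780,3),np.uint8);im[:a.shape[0],:a.shape[1]]=a
im[:b.shape[0],400:400+b.shape[1]]=b;im[210:210+b2.shape[0],400:400+b2.shape[1]]=b2
cv2.imwrite('pics/crop1.png',im[...,::-1])
def heads(c,name,ws):
    P=cloud(c);hsv=cv2.cvtColor(c['pixels'],cv2.COLOR_RGB2HSV)
    for (u0,v0,u1,v1) in ws:
        Q=P[v0:v1,u0:u1].reshape(-1,3);h=hsv[v0:v1,u0:u1].reshape(-1,3)
        m=(h[:,0]>14)&(h[:,0]<32)&(h[:,1]>120)&(h[:,2]>90)&(Q[:,2]>.01)&(Q[:,2]<.08)
        Q=Q[m]; zt=np.percentile(Q[:,2],98)
        hd=Q[Q[:,2]>zt-.012]; print(name,'n',len(Q),'zmax',zt.round(4),'head',hd.mean(0).round(4),'mid',((Q.max(0)+Q.min(0))/2).round(4),'ext',np.ptp(Q,axis=0).round(3))
heads(t,'top',[(398,178,420,198),(398,201,420,223),(394,227,418,248)])
heads(s,'side',[(346,300,370,326),(374,292,402,318),(405,283,428,304)])
def blob(c,name,lo,hi,w,h):
    hsv=cv2.cvtColor(c['pixels'],cv2.COLOR_RGB2HSV)
    m=cv2.inRange(hsv,lo,hi);k=np.zeros_like(m);k[w[1]:w[3],w[0]:w[2]]=1;m*=k
    v,u=np.nonzero(m);P=cloud(c)[v,u]
    print(name,len(u),'px',u.mean().round(1),v.mean().round(1),'pc med',np.median(P,0).round(4),'z',P[:,2].min().round(3),P[:,2].max().round(3),'ray',ray(c,u.mean(),v.mean(),h).round(4))
blob(t,'top knob',(5,150,120),(18,255,255),(278,172,294,186),.17)
blob(s,'side knob',(5,150,120),(18,255,255),(330,150,345,168),.16)
blob(t,'top btn',(50,120,60),(85,255,255),(275,205,300,225),.092)
blob(s,'side btn',(50,120,60),(85,255,255),(298,178,320,200),.092)
P=cloud(t)
Q=P[160:200,318:352].reshape(-1,3); r=Q[(Q[:,2]>.128)&(Q[:,2]<.14)]
print('rim n',len(r),r.mean(0).round(4),'mid',((r.max(0)+r.min(0))/2).round(4),np.ptp(r,axis=0).round(3))
Qz=Q[:,2];print(np.histogram(Qz,bins=np.arange(.04,.15,.005)))
# coaster
Q=P[195:235,205:245].reshape(-1,3);m=(Q[:,2]>.003)&(Q[:,2]<.01);r=Q[m];print('coaster',len(r),np.median(r,0).round(4),((r.max(0)+r.min(0))/2).round(4),np.ptp(r,axis=0).round(3))
# deck
Q=P[150:235,255:370].reshape(-1,3);r=Q[(Q[:,2]>.044)&(Q[:,2]<.056)]
print('deck',len(r),cv2.minAreaRect((r[:,:2]*1000).astype(np.float32)))
```

```text
top n 29 zmax 0.0546 head [ 0.5769 -0.3347  0.0485] mid [ 0.5921 -0.3471  0.0338] ext [0.052 0.039 0.044]
top n 95 zmax 0.0609 head [ 0.4915 -0.3296  0.0565] mid [ 0.4907 -0.3273  0.0396] ext [0.041 0.04  0.045]
top n 47 zmax 0.0534 head [ 0.4065 -0.3119  0.0496] mid [ 0.4065 -0.3101  0.0333] ext [0.032 0.026 0.04 ]
side n 160 zmax 0.0553 head [ 0.4081 -0.3134  0.0513] mid [ 0.408  -0.3148  0.0334] ext [0.034 0.032 0.047]
side n 237 zmax 0.0595 head [ 0.4931 -0.3295  0.0561] mid [ 0.4937 -0.3284  0.0369] ext [0.044 0.046 0.053]
side n 101 zmax 0.0506 head [ 0.578  -0.3358  0.0463] mid [ 0.578  -0.3368  0.0315] ext [0.023 0.023 0.042]
top knob 13 px 285.5 177.6 pc med [0.568  0.1006 0.1768] z 0.173 0.182 ray [0.571  0.0998 0.17  ]
side knob 29 px 337.1 159.7 pc med [0.5668 0.0944 0.1695] z 0.151 0.18 ray [0.5705 0.1007 0.16  ]
top btn 32 px 286.0 213.6 pc med [0.4698 0.1009 0.0905] z 0.075 0.097 ray [0.4673 0.1005 0.092 ]
side btn 62 px 307.8 188.6 pc med [0.4653 0.0949 0.0888] z 0.077 0.098 ray [0.4651 0.0928 0.092 ]
rim n 43 [ 0.6005 -0.0717  0.1313] mid [ 0.5996 -0.0702  0.1323] [0.05  0.05  0.008]
(array([ 40, 353, 278,  41,   6, 105, 282,  85,  16,   8,  15,  11,  11,
        13,  11,  13,  13,  21,  32,   1,   0]), array([0.04 , 0.045, 0.05 , 0.055, 0.06 , 0.065, 0.07 , 0.075, 0.08 ,
       0.085, 0.09 , 0.095, 0.1  , 0.105, 0.11 , 0.115, 0.12 , 0.125,
       0.13 , 0.135, 0.14 , 0.145]))
coaster 479 [0.4724 0.3208 0.0055] [0.4783 0.327  0.0065] [0.143 0.142 0.007]
deck 2787 ((558.4608764648438, 17.781585693359375), (220.09323120117188, 338.57513427734375), 7.580932140350342)
```

View pics/crop1.png

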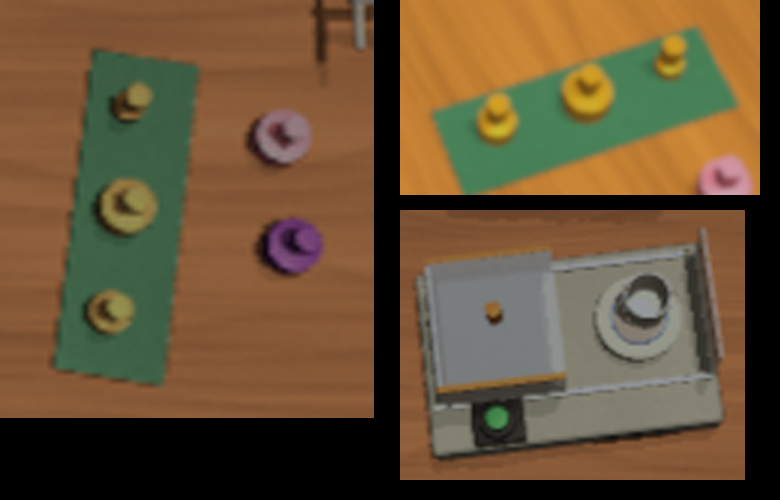

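The middle brass weight is the largest: it is 44 mm wide and its top is at z≈0.059, which matches 54 mm plus the 4 mm mat. The two smaller ones have tops at 0.054 and 0.050. I'll refine the cup, pan and coaster fits next.

```bash
cat >> h.py <<'E'
from scipy.optimize import least_squares
def circ(p,R=None):
    f=lambda q:np.hypot(p[:,0]-q[0],p[:,1]-q[1])-(q[2] if R is None else R)
    return least_squares(f,[*p[:,:2].mean(0),R or .03],loss='soft_l1',f_scale=.002).x
def togo(x,y,z,psi=None):
    o=ctrl.get_obs();p=np.array(o['ee_pos']);w=o['eef_rot'][2];d=np.array([x,y,z])-p
    psi=w if psi is None else psi
    r=(w-psi+np.pi)%(2*np.pi)-np.pi
    for nm,a in(('before turn',w),('after turn',psi)):
        print(nm,'dx %.4f dy %.4f dz %.4f'%(d[0]*np.cos(a)+d[1]*np.sin(a),d[0]*np.sin(a)-d[1]*np.cos(a),-d[2]),'turn %.4f'%r)
    print('at',p.round(4),np.round(o['eef_rot'],3),'t',o['time_s'],'F',np.round(o['force'],1),'w',round(o['grip_width'],4),'gf',o['grip_force'])
E
python3 - <<'E'
from h import *
L=lambda n:dict(np.load(f'/tmp/{n}0.npz'))
c0=np.array([.5895,-.064])
for n in('top','side'):
    c=L(n);P=cloud(c);A=P.reshape(-1,3)
    r=np.hypot(A[:,0]-c0[0],A[:,1]-c0[1])
    pm=((np.abs(P[...,2]-.072)<.006)&(np.hypot(P[...,0]-c0[0],P[...,1]-c0[1])<.062)).astype(np.uint8)
    ct=max(cv2.findContours(pm,cv2.RETR_EXTERNAL,cv2.CHAIN_APPROX_NONE)[0],key=len)[:,0]
    e=np.array([ray(c,u,v,.072) for u,v in ct]);print(n,'pan',circ(e).round(4))
    m=(r<.05)&(A[:,2]>.085)&(A[:,2]<.14);q=A[m]
    o=q[q[:,2]>.125];print(n,'rim',len(o),circ(o).round(4),circ(o,.0265).round(4),'zmax',np.percentile(q[:,2],98).round(4))
    hsv=cv2.cvtColor(c['pixels'],cv2.COLOR_RGB2HSV)
    k=(np.hypot(P[...,0]-.47,P[...,1]-.32)<.07)&(P[...,2]>-.01)&(P[...,2]<.02)
    u0,v0=((225,216) if n=='top' else (282,160))
    dist=np.abs(c['pixels'].astype(int)-c['pixels'][v0,u0].astype(int)).sum(-1)
    cm=(k&(dist<110)).astype(np.uint8);cm=cv2.morphologyEx(cm,cv2.MORPH_OPEN,np.ones((3,3)))
    ct=max(cv2.findContours(cm,cv2.RETR_EXTERNAL,cv2.CHAIN_APPROX_NONE)[0],key=len)[:,0]
    e=np.array([ray(c,u,v,.006) for u,v in ct]);print(n,'coaster',circ(e).round(4),len(ct))
    d=A[(np.abs(A[:,2]-.05)<.006)&(np.hypot(A[:,0]-.56,A[:,1]-.02)<.21)]
    print(n,'deck',cv2.minAreaRect((d[:,:2]*1000).astype(np.float32)))
togo(.6,-.07,.24,1.703)
E
```

```text
top pan [ 0.5885 -0.0635  0.0466]
top rim 54 [ 0.5992 -0.0708  0.0252] [ 0.5993 -0.0709  0.0265] zmax 0.1341
top coaster [0.4687 0.3182 0.068 ] 111
top deck ((608.6160888671875, 24.292999267578125), (320.7391357421875, 338.6973571777344), 7.462957382202148)
side pan [ 0.588  -0.0601  0.0436]
side rim 93 [ 0.601  -0.0698  0.0251] [ 0.6008 -0.0697  0.0265] zmax 0.1346
side coaster [0.4676 0.3139 0.067 ] 105
side deck ((608.560791015625, 23.222854614257812), (321.6202697753906, 340.8653259277344), 6.509186267852783)
before turn dx -0.5927 dy -0.4329 dz -0.0351 turn 1.1278
after turn dx -0.6452 dy 0.3499 dz -0.0351 turn 1.1278
at [0.1681 0.5234 0.2049] [-3.141 -0.     2.831] t 0.1 F [-0.3 -0.6 -0.3] w 0.0935 gf 0.0
```

Call:
servo_tool(plan=[[100,-0.045,-0.033,-0.004,0,0,0],[100,-0.045,-0.033,-0.004,0,0,0],[100,-0.045,-0.033,-0.004,0,0,0],[100,-0.045,-0.033,-0.004,0,0,0],[100,-0.045,-0.033,-0.004,0,0,0],[100,-0.045,-0.033,-0.004,0,0,0],[100,-0.045,-0.033,-0.004,0,0,0],[100,-0.045,-0.033,-0.004,0,0,0]], force=12)

```text
time_s: 1.1
ee_pos: [0.4309, 0.1605, 0.2375]
eef_rot: [-3.142, -0.0, 2.831]
force: [0.7, 0.6, -0.3]
grip_width: 0.0942
grip_force: 0.0
```

Call:
servo_tool(plan=[[100,0,0,0,0,0,0.161],[100,0,0,0,0,0,0.161],[100,0,0,0,0,0,0.161],[100,0,0,0,0,0,0.161],[100,0,0,0,0,0,0.161],[100,0,0,0,0,0,0.161],[100,0,0,0,0,0,0.161],[100,0,0,0,0,0,0]])

```text
time_s: 2.1
ee_pos: [0.4301, 0.1622, 0.2372]
eef_rot: [-3.141, 0.0, 1.705]
force: [-0.4, 1.0, -1.2]
grip_width: 0.0939
grip_force: 0.0
```

Run:
```python
from h import *
L=lambda n:dict(np.load(f'/tmp/{n}0.npz'))
for n,(u0,v0) in(('top',(225,216)),('side',(282,160))):
    c=L(n);w=c['pixels'][v0-25:v0+25,u0-30:u0+30].astype(np.float32)
    lab=cv2.cvtColor(w.astype(np.uint8),cv2.COLOR_RGB2LAB).astype(np.float32)
    i=lab[22:29,26:35].reshape(-1,3).mean(0);o=np.r_[lab[:4].reshape(-1,3),lab[-4:].reshape(-1,3)].mean(0)
    m=((lab-(i+o)/2)@(i-o)>0).astype(np.uint8)
    k,lb,st,ce=cv2.connectedComponentsWithStats(m);b=lb[25,30]
    print(n,i.round(),o.round(),st[b],ray(c,ce[b][0]+u0-30,ce[b][1]+v0-25,.006).round(4))
togo(.6,-.0705,.2,1.703)
```

```text
top [130. 134. 153.] [107. 143. 155.] [ 16  11  28  27 576] [0.4748 0.3243 0.006 ]
side [177. 137. 172.] [149. 143. 170.] [ 15  14  29  21 455] [0.4753 0.3253 0.006 ]
before turn dx -0.2533 dy 0.1373 dz 0.0372 turn 0.0018
after turn dx -0.2530 dy 0.1377 dz 0.0372 turn 0.0018
at [0.4301 0.1622 0.2372] [-3.141  0.     1.705] t 2.1 F [-0.4  1.  -1.2] w 0.0939 gf 0.0
```

Call:
servo_tool(plan=[[100,-0.0422,0.0229,0,0,0,0],[100,-0.0422,0.0229,0,0,0,0],[100,-0.0422,0.0229,0,0,0,0],[100,-0.0422,0.0229,0,0,0,0],[100,-0.0422,0.0229,0,0,0,0],[100,-0.0422,0.0229,0,0,0,0],[100,0,0,0.02,0,0,0],[100,0,0,0.017,0,0,0]])

```text
time_s: 3.1
ee_pos: [0.5998, -0.0708, 0.1991]
eef_rot: [-3.141, -0.0, 1.707]
force: [-0.5, -0.1, 0.6]
grip_width: 0.0939
grip_force: 0.0
```

Run:
```python
from h import *
c=cam('side');save(c,'s1.png',(280,90,440,280),3)
togo(.6,-.0705,.098,1.703)
```

```text
before turn dx -0.0004 dy 0.0010 dz 0.0989 turn 0.0034
after turn dx -0.0004 dy 0.0010 dz 0.0989 turn 0.0034
at [ 0.599  -0.0703  0.1969] [-3.138e+00 -1.000e-03  1.706e+00] t 3.15 F [-0.9  0.8 -1.3] w 0.0942 gf 0.0
```

View pics/s1.png

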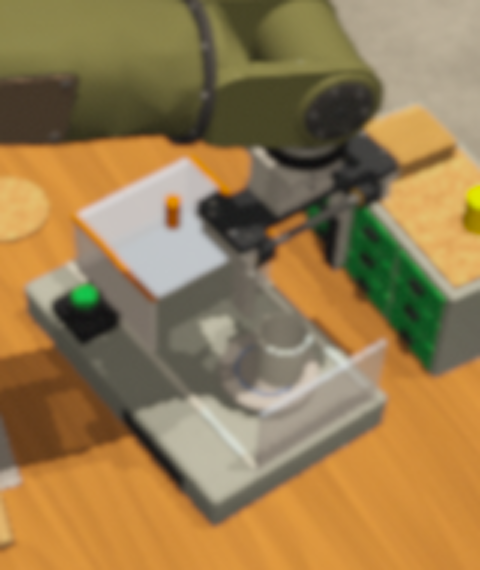

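The gripper is centred over the cup, with the cup at (285,350) in the crop and the toolbox behind it. I'll check the toolbox clearance before lowering.

Run:
```python
from h import *
c=dict(np.load('/tmp/top0.npz'));P=cloud(c)[80:145,260:360].reshape(-1,3)
q=P[(P[:,2]>.06)&(P[:,1]<.06)&(P[:,1]>-.2)]
for a in(.06,.1,.15,.18):
    k=q[q[:,2]>a];print(a,len(k),np.percentile(k,1,axis=0).round(3) if len(k) else '',k[:,2].max() if len(k) else '')
```

```text
0.06 2320 [ 0.757 -0.11   0.065] 1.4180326890122439
0.1 2112 [ 0.757 -0.11   0.105] 1.4180326890122439
0.15 208 [ 0.23  -0.056  0.152] 1.4180326890122439
0.18 20 [0.23  0.011 1.418] 1.4180326890122439
```

Call:
servo_tool(plan=[[100,0,0.001,0.02,0,0,0],[100,0,0,0.02,0,0,0],[100,0,0,0.02,0,0,0],[100,0,0,0.02,0,0,0],[100,0,0,0.02,0,0,0],[100,0,0,0,0,0,0],[50,0,0,0,0,0,0],[50,0,0,0,0,0,0]], force=10)

```text
time_s: 4.15
ee_pos: [0.6014, -0.0704, 0.1015]
eef_rot: [3.14, 0.0, 1.704]
force: [0.0, -0.6, -0.6]
grip_width: 0.0775
grip_force: 0.0
```

Call:
servo_tool(plan=[[40,0,0,0,0,0,0],[40,0,0,0,0,0,0],[40,0,0,0,0,0,0],[40,0,0,0,0,0,0],[40,0,0,0,0,0,0],[40,0,0,0,0,0,0],[40,0,0,0,0,0,0],[40,0,0,0,0,0,0]])

```text
time_s: 5.15
ee_pos: [0.601, -0.0704, 0.1005]
eef_rot: [3.142, 0.0, 1.704]
force: [0.7, 0.5, 0.6]
grip_width: 0.0522
grip_force: 10.0
```

Call:
servo_tool(plan=[[40,0,0,-0.005,0,0,0],[40,0,0,-0.01,0,0,0],[40,0,0,-0.02,0,0,0],[40,0,0,-0.025,0,0,0],[40,0,0,-0.025,0,0,0],[40,0,0,-0.025,0,0,0],[40,0,0,-0.02,0,0,0],[40,0,0,-0.005,0,0,0]], force=14)

```text
time_s: 6.15
ee_pos: [0.6012, -0.0705, 0.2372]
eef_rot: [3.139, 0.001, 1.704]
force: [0.3, -0.2, -2.0]
grip_width: 0.0517
grip_force: 14.0
```

Call:
servo_tool(plan=[[40,0.01,-0.002,0,0,0,0],[40,0.02,-0.004,0,0,0,0],[40,0.03,-0.006,0,0,0,0],[40,0.04,-0.007,0,0,0,0],[40,0.04,-0.007,0,0,0,0],[40,0.04,-0.007,0,0,0,0],[40,0.04,-0.007,0,0,0,0],[40,0.04,-0.007,0,0,0,0]])

```text
time_s: 7.15
ee_pos: [0.5183, 0.1832, 0.2349]
eef_rot: [-3.141, 0.0, 1.705]
force: [0.4, 0.3, -0.7]
grip_width: 0.0519
grip_force: 14.0
```

Call:
servo_tool(plan=[[40,0.04,-0.007,0,0,0,0],[40,0.04,-0.007,0,0,0,0],[40,0.035,-0.006,0,0,0,0],[40,0.02,-0.003,0,0,0,0],[40,0.01,-0.001,0,0,0,0],[40,0,0,0,0,0,0],[40,0,0,0,0,0,0],[40,0,0,0,0,0,0]])

```text
time_s: 8.15
ee_pos: [0.4772, 0.3209, 0.2355]
eef_rot: [3.142, 0.0, 1.703]
force: [-0.3, -0.4, -1.5]
grip_width: 0.0521
grip_force: 14.0
```

Run:
```python
from h import *
togo(.475,.325,.036,1.704)
c=cam('side');save(c,'s2.png',(200,60,400,260),3)
```

```text
before turn dx 0.0044 dy -0.0017 dz 0.1995 turn -0.0013
after turn dx 0.0044 dy -0.0017 dz 0.1995 turn -0.0013
at [0.4772 0.3209 0.2355] [3.142 0.    1.703] t 8.15 F [-0.3 -0.4 -1.5] w 0.0521 gf 13.96705226307275
```

View pics/s2.png

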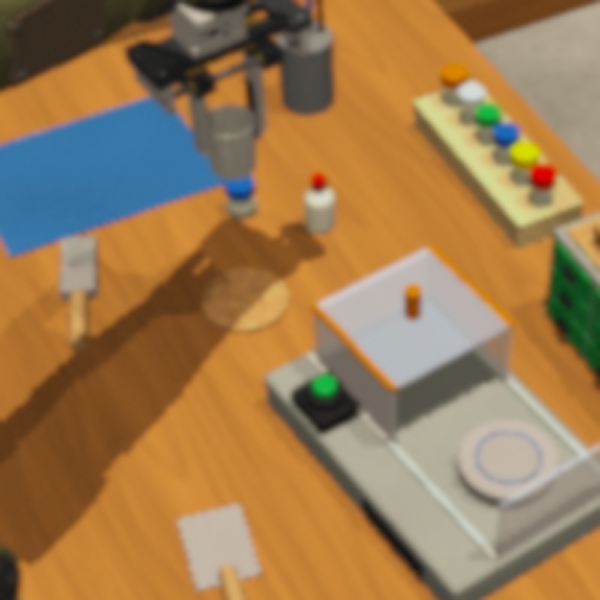

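The cup hangs upright over the coaster (crop 245,298), and the pan is empty with its blue ring visible at (507,457). I'll lower the cup.

Call:
servo_tool(plan=[[40,0.004,-0.002,0.02,0,0,0],[40,0,0,0.03,0,0,0],[40,0,0,0.035,0,0,0],[40,0,0,0.035,0,0,0],[40,0,0,0.03,0,0,0],[40,0,0,0.02,0,0,0],[40,0,0,0.01,0,0,0],[40,0,0,0,0,0,0]])

```text
time_s: 9.2
ee_pos: [0.4744, 0.3251, 0.0553]
eef_rot: [-3.141, 0.0, 1.704]
force: [0.1, -0.1, -0.8]
grip_width: 0.0524
grip_force: 14.0
```

Run:
```python
from h import *
togo(.475,.325,.036,1.704)
c=cam('side');P=cloud(c);A=P.reshape(-1,3)
# rim of cup
o=ctrl.get_obs()['ee_pos'];q=A[(np.hypot(A[:,0]-o[0],A[:,1]-o[1])<.045)&(A[:,2]<.2)&(A[:,2]>.03)]
hsv=None;print(np.histogram(q[:,2],bins=np.arange(.03,.2,.005)))
# pan now
p=A[(np.hypot(A[:,0]-.589,A[:,1]+.063)<.04)];print('pan z',np.median(p[:,2]).round(4))
hsv=cv2.cvtColor(c['pixels'],cv2.COLOR_RGB2HSV)
m=(hsv[...,0]>105)&(hsv[...,0]<135)&(hsv[...,1]>28)&(np.hypot(P[...,0]-.589,P[...,1]+.063)<.05)
v,u=np.nonzero(m);e=np.array([ray(c,a,b,.074) for a,b in zip(u,v)]);print('ring',len(u),circ(e).round(4),circ(e,.033).round(4))
t=cam('top');P=cloud(t);hsv=cv2.cvtColor(t['pixels'],cv2.COLOR_RGB2HSV)
m=(np.abs(P[...,2]-.074)<.007)&(np.hypot(P[...,0]-.589,P[...,1]+.063)<.065)
v,u=np.nonzero(m);print('top pan mean',ray(t,u.mean(),v.mean(),.074).round(4),len(u))
```

```text
before turn dx -0.0002 dy 0.0006 dz 0.0193 turn -0.0005
after turn dx -0.0002 dy 0.0006 dz 0.0193 turn -0.0005
at [0.4744 0.3251 0.0553] [-3.141  0.     1.704] t 9.2 F [ 0.1 -0.1 -0.8] w 0.0524 gf 13.967010998065074
(array([11, 16, 18, 20, 22, 29, 38, 30, 38, 40, 41, 27, 15, 14, 13,  8, 15,
       12, 15, 10,  8,  5,  4,  3,  3,  4,  9, 31, 25, 29, 13, 23, 38]), array([0.03 , 0.035, 0.04 , 0.045, 0.05 , 0.055, 0.06 , 0.065, 0.07 ,
       0.075, 0.08 , 0.085, 0.09 , 0.095, 0.1  , 0.105, 0.11 , 0.115,
       0.12 , 0.125, 0.13 , 0.135, 0.14 , 0.145, 0.15 , 0.155, 0.16 ,
       0.165, 0.17 , 0.175, 0.18 , 0.185, 0.19 , 0.195]))
pan z 0.0738Traceback (most recent call last):
  File "<stdin>", line 11, in <module>
  File "h.py", line 22, in circ
    return least_squares(f,[*p[:,:2].mean(0),R or .03],loss='soft_l1',f_scale=.002).x
                             ~^^^^^^
IndexError: too many indices for array: array is 1-dimensional, but 2 were indexed
```

Call:
servo_tool(plan=[[40,0,0,0.006,0,0,0],[40,0,0,0.005,0,0,0],[40,0,0,0.004,0,0,0],[40,0,0,0.002,0,0,0],[40,0,0,0.001,0,0,0],[40,0,0,0,0,0,0],[40,0,0,0,0,0,0],[40,0,0,0,0,0,0]])

```text
time_s: 10.25
ee_pos: [0.4744, 0.3253, 0.0376]
eef_rot: [3.141, -0.0, 1.704]
force: [-0.4, -0.3, -0.9]
grip_width: 0.0522
grip_force: 14.0
```

Call:
servo_tool(plan=[[40,0,0,0.001,0,0,0],[40,0,0,0.0005,0,0,0],[40,0,0,0,0,0,0],[40,0,0,0,0,0,0],[40,0,0,0,0,0,0],[40,0,0,0,0,0,0],[40,0,0,0,0,0,0],[40,0,0,0,0,0,0]])

```text
time_s: 11.25
ee_pos: [0.4744, 0.3253, 0.036]
eef_rot: [3.142, 0.0, 1.704]
force: [-0.7, 0.6, -0.3]
grip_width: 0.052
grip_force: 14.0
```

Call:
servo_tool(plan=[[40,0,0,0.0008,0,0,0],[40,0,0,0.0007,0,0,0],[40,0,0,0,0,0,0],[40,0,0,0,0,0,0],[40,0,0,0,0,0,0],[40,0,0,0,0,0,0],[40,0,0,0,0,0,0],[40,0,0,0,0,0,0]])

```text
time_s: 12.25
ee_pos: [0.4748, 0.3255, 0.0353]
eef_rot: [3.14, -0.0, 1.704]
force: [-0.8, -1.3, 8.1]
grip_width: 0.0521
grip_force: 14.0
```

Call:
servo_tool(plan=[[60,0,0,0,0,0,0],[70,0,0,0,0,0,0],[80,0,0,0,0,0,0],[90,0,0,0,0,0,0],[90,0,0,0,0,0,0],[90,0,0,-0.01,0,0,0],[90,0,0,-0.03,0,0,0],[90,0,0,-0.04,0,0,0]])

```text
time_s: 13.25
ee_pos: [0.4741, 0.3251, 0.1154]
eef_rot: [-3.141, 0.0, 1.704]
force: [0.9, -0.5, 0.9]
grip_width: 0.0848
grip_force: 0.0
```

Call:
servo_tool(plan=[[90,0,0,-0.04,0,0,0],[90,0,0,-0.04,0,0,0],[90,0,0,-0.04,0,0,0],[90,-0.02,0,0,0,0,0],[90,-0.04,0,0,0,0,0],[90,-0.05,0,0,0,0,0],[90,-0.05,0,0,0,0,0],[90,-0.05,0,0,0,0,0]])

```text
time_s: 14.25
ee_pos: [0.5017, 0.115, 0.2338]
eef_rot: [-3.141, 0.0, 1.704]
force: [0.1, 0.6, 0.2]
grip_width: 0.0844
grip_force: 0.0
```

Run:
```python
from h import *
togo(.4925,-.329,.12,-.135-np.pi/2+np.pi/2)
t=cam('top');s=cam('side')
for n,c,K in(('top',t,1),('side',s,1)):
    A=cloud(c).reshape(-1,3);q=A[(np.hypot(A[:,0]-.475,A[:,1]-.325)<.045)&(A[:,2]>.058)&(A[:,2]<.075)]
    print(n,'cup rim',len(q),circ(q,.0265).round(4),np.percentile(q[:,2],[50,98]).round(4))
    A=cloud(c);m=(np.abs(A[...,2]-.074)<.008)&(np.hypot(A[...,0]-.589,A[...,1]+.063)<.06)
    v,u=np.nonzero(m.astype(int));p=ray(c,u.mean(),v.mean(),.074);print('pan',p.round(4),len(u))
im=np.hstack([cv2.resize(t['pixels'][190:240,200:250],(350,350)),cv2.resize(s['pixels'][130:190,250:310],(350,350))])
cv2.imwrite('pics/cup.png',im[...,::-1])
```

```text
before turn dx -0.4388 dy -0.0679 dz 0.1138 turn 1.8387
after turn dx 0.0506 dy 0.4412 dz 0.1138 turn 1.8387
at [0.5017 0.115  0.2338] [-3.141  0.     1.704] t 14.25 F [0.1 0.6 0.2] w 0.0844 gf 0.0
top cup rim 48 [0.4728 0.3239 0.0265] [0.0641 0.0697]
pan [ 0.5893 -0.0639  0.074 ] 626
side cup rim 72 [0.4747 0.325  0.0265] [0.0639 0.0696]
pan [ 0.5904 -0.0612  0.074 ] 652
```

View pics/cup.png

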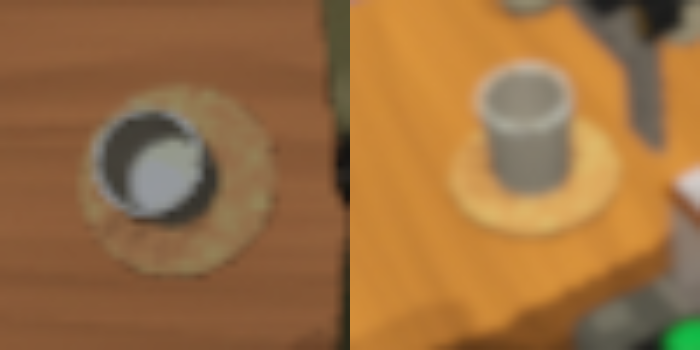

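The cup stands upright, wholly on the coaster. Next is the large brass weight at (0.4925, −0.329).

Call:
servo_tool(plan=[[80,-0.055,-0.0085,0,0,0,0],[80,-0.055,-0.0085,0,0,0,0],[80,-0.055,-0.0085,0,0,0,0],[80,-0.055,-0.0085,0,0,0,0],[80,-0.055,-0.0085,0,0,0,0],[80,-0.055,-0.0085,0,0,0,0],[80,-0.055,-0.0085,0,0,0,0],[80,-0.054,-0.0085,0,0,0,0]])

```text
time_s: 15.35
ee_pos: [0.4925, -0.3284, 0.2339]
eef_rot: [-3.141, -0.001, 1.704]
force: [0.1, 0.2, 0.8]
grip_width: 0.0755
grip_force: 0.0
```

Call:
servo_tool(plan=[[80,0,0,0,0,0,0.15],[80,0,0,0,0,0,0.15],[80,0,0,0,0,0,0.15],[80,0,0,0,0,0,0.15],[80,0,0,0,0,0,0.15],[80,0,0,0,0,0,0.15],[80,0,0,0.05,0,0,0],[80,0,0,0.05,0,0,0]])

```text
time_s: 16.35
ee_pos: [0.4928, -0.3265, 0.1329]
eef_rot: [3.142, -0.0, 0.804]
force: [0.9, -1.8, -0.4]
grip_width: 0.0755
grip_force: 0.0
```

Run:
```python
from h import *
togo(.4925,-.329,.009,.8)
c=cam('side');save(c,'s3.png',(320,200,480,340),3.5)
```

```text
before turn dx -0.0020 dy 0.0015 dz 0.1239 turn 0.0039
after turn dx -0.0020 dy 0.0015 dz 0.1239 turn 0.0039
at [ 0.4928 -0.3265  0.1329] [ 3.142 -0.     0.804] t 16.35 F [ 0.9 -1.8 -0.4] w 0.0755 gf 0.0
```

View pics/s3.png

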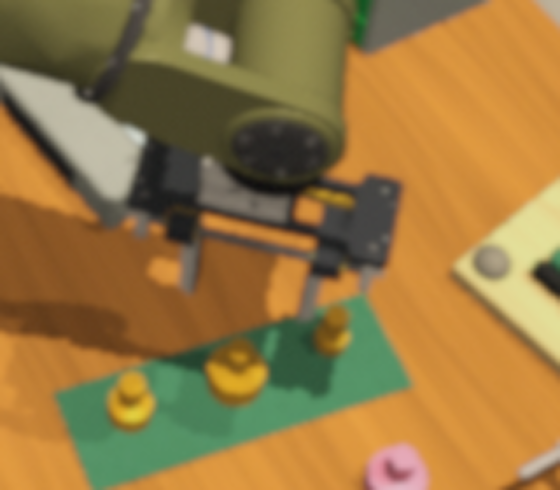

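The gripper is above the middle (widest) weight at crop (237,372), with the fingers diagonal to the row and clear of the neighbours. I'll descend.

Call:
servo_tool(plan=[[80,0,0,0.02,0,0,0],[80,0,0,0.03,0,0,0],[80,0,0,0.025,0,0,0],[80,0,0,0.02,0,0,0],[80,0,0,0.015,0,0,0],[80,0,0,0.008,0,0,0],[80,0,0,0.004,0,0,0],[80,0,0,0,0,0,0]], force=25)

```text
time_s: 17.4
ee_pos: [0.4932, -0.3271, 0.0127]
eef_rot: [3.141, -0.0, 0.804]
force: [0.6, 0.2, -0.2]
grip_width: 0.0754
grip_force: 0.0
```

Run:
```python
from h import *
togo(.4925,-.329,.009,.804)
```

```text
before turn dx -0.0018 dy 0.0009 dz 0.0037 turn -0.0002
after turn dx -0.0018 dy 0.0009 dz 0.0037 turn -0.0002
at [ 0.4932 -0.3271  0.0127] [ 3.141 -0.     0.804] t 17.4 F [ 0.6  0.2 -0.2] w 0.0754 gf 0.0
```

Call:
servo_tool(plan=[[80,-0.001,0.001,0.002,0,0,0],[80,-0.001,0,0.001,0,0,0],[60,0,0,0,0,0,0],[50,0,0,0,0,0,0],[40,0,0,0,0,0,0],[30,0,0,0,0,0,0],[30,0,0,0,0,0,0],[30,0,0,0,0,0,0]])

```text
time_s: 18.4
ee_pos: [0.4924, -0.3292, 0.0095]
eef_rot: [3.141, -0.0, 0.804]
force: [0.1, -0.2, 1.2]
grip_width: 0.0431
grip_force: 25.0
```

Run:
```python
from h import *
togo(.5895,-.063,.2,.804)
```

```text
before turn dx 0.2590 dy -0.1148 dz -0.1905 turn -0.0002
after turn dx 0.2590 dy -0.1148 dz -0.1905 turn -0.0002
at [ 0.4924 -0.3292  0.0095] [ 3.141 -0.     0.804] t 18.4 F [ 0.1 -0.2  1.2] w 0.0431 gf 25.00026185531169
```

Call:
servo_tool(plan=[[30,0,0,-0.005,0,0,0],[30,0,0,-0.015,0,0,0],[30,0,0,-0.03,0,0,0],[30,0,0,-0.04,0,0,0],[30,0,0,-0.04,0,0,0],[30,0,0,-0.035,0,0,0],[30,0,0,-0.02,0,0,0],[30,0,0,-0.006,0,0,0]], force=30)

```text
time_s: 19.4
ee_pos: [0.4926, -0.3293, 0.2024]
eef_rot: [3.139, -0.0, 0.804]
force: [-0.5, 0.3, -3.4]
grip_width: 0.0429
grip_force: 30.0
```

Call:
servo_tool(plan=[[30,0.009,-0.004,0,0,0,0],[30,0.02,-0.009,0,0,0,0],[30,0.035,-0.0155,0,0,0,0],[30,0.045,-0.02,0,0,0,0],[30,0.05,-0.022,0,0,0,0],[30,0.045,-0.02,0,0,0,0],[30,0.035,-0.0155,0,0,0,0],[30,0.02,-0.009,0,0,0,0]])

```text
time_s: 20.4
ee_pos: [0.5894, -0.0599, 0.1997]
eef_rot: [-3.14, 0.001, 0.806]
force: [0.0, -0.9, -4.0]
grip_width: 0.043
grip_force: 30.0
```

Call:
servo_tool(plan=[[30,0,0,0,0,0,0],[30,0,0,0.01,0,0,0],[30,0,0,0.02,0,0,0],[30,0,0,0.02,0,0,0],[30,0,0,0.015,0,0,0],[30,0,0,0.005,0,0,0],[30,0,0,0,0,0,0],[30,0,0,0,0,0,0]])

```text
time_s: 21.4
ee_pos: [0.5896, -0.063, 0.1312]
eef_rot: [3.141, -0.001, 0.804]
force: [0.0, -0.0, -3.4]
grip_width: 0.0429
grip_force: 30.0
```

Run:
```python
from h import *
togo(.5895,-.063,.0795,.804)
c=cam('side');save(c,'s4.png',(320,140,440,260),4.5)
```

```text
before turn dx -0.0001 dy -0.0001 dz 0.0517 turn -0.0002
after turn dx -0.0001 dy -0.0001 dz 0.0517 turn -0.0002
at [ 0.5896 -0.063   0.1312] [ 3.141e+00 -1.000e-03  8.040e-01] t 21.4 F [ 0.  -0.  -3.4] w 0.0429 gf 29.9807224329561
```

View pics/s4.png

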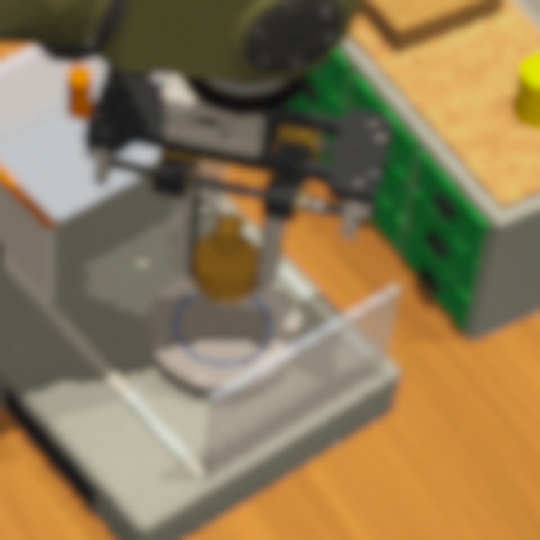

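The weight hangs upright over the blue ring. I'll lower it slowly, watching the force.

Call:
servo_tool(plan=[[30,0,0,0.006,0,0,0],[30,0,0,0.01,0,0,0],[30,0,0,0.01,0,0,0],[30,0,0,0.009,0,0,0],[30,0,0,0.007,0,0,0],[30,0,0,0.004,0,0,0],[30,0,0,0.002,0,0,0],[30,0,0,0,0,0,0]])

```text
time_s: 22.45
ee_pos: [0.5894, -0.0628, 0.0826]
eef_rot: [3.141, -0.0, 0.804]
force: [-0.2, 0.4, -3.5]
grip_width: 0.0431
grip_force: 30.0
```

Call:
servo_tool(plan=[[30,0,0,0.001,0,0,0],[30,0,0,0.001,0,0,0],[30,0,0,0.001,0,0,0],[30,0,0,0.001,0,0,0],[30,0,0,0.001,0,0,0],[30,0,0,0.001,0,0,0],[30,0,0,0,0,0,0],[30,0,0,0,0,0,0]])

```text
time_s: 23.45
ee_pos: [0.5893, -0.0628, 0.0765]
eef_rot: [3.141, -0.0, 0.804]
force: [-0.7, 0.0, -3.5]
grip_width: 0.0433
grip_force: 30.0
```

Call:
servo_tool(plan=[[30,0,0,0.001,0,0,0],[30,0,0,0.001,0,0,0],[30,0,0,0.001,0,0,0],[30,0,0,0,0,0,0],[30,0,0,0,0,0,0],[30,0,0,0,0,0,0],[30,0,0,0,0,0,0],[30,0,0,0,0,0,0]])

```text
time_s: 24.45
ee_pos: [0.5894, -0.0628, 0.0735]
eef_rot: [3.141, -0.0, 0.804]
force: [0.5, 0.5, -0.9]
grip_width: 0.0432
grip_force: 30.0
```

Run:
```python
from h import *
F=[]
for i in range(4):
    c=cam('side');F.append(ctrl.get_obs()['force'][2])
print(np.round(F,2),ctrl.get_obs()['ee_pos'])
A=cloud(c).reshape(-1,3);r=np.hypot(A[:,0]-.5895,A[:,1]+.063);q=A[(r>.03)&(r<.046)&(A[:,2]>.055)&(A[:,2]<.08)];print('pan z',len(q),np.percentile(q[:,2],[25,50,75]))
```

```text
[-0.82 -0.52 -0.25 -0.52] [ 0.58935895 -0.06284973  0.07347855]
pan z 201 [0.06568562 0.06738415 0.06926592]
```

The pan is at 0.0674 and carries about 2.9 of 3.4 N. One more millimetre, then release.

Call:
servo_tool(plan=[[30,0,0,0.0005,0,0,0],[30,0,0,0.0005,0,0,0],[30,0,0,0,0,0,0],[55,0,0,0,0,0,0],[60,0,0,0,0,0,0],[65,0,0,0,0,0,0],[70,0,0,0,0,0,0],[70,0,0,0,0,0,0]])

```text
time_s: 25.65
ee_pos: [0.5893, -0.0629, 0.0725]
eef_rot: [3.142, -0.0, 0.804]
force: [0.2, -0.4, 0.3]
grip_width: 0.0658
grip_force: 0.0
```

Call:
servo_tool(plan=[[70,0,0,-0.01,0,0,0],[70,0,0,-0.025,0,0,0],[70,0,0,-0.035,0,0,0],[70,0,0,-0.04,0,0,0],[70,0,0,-0.04,0,0,0],[70,0,0,-0.01,0,0,0],[70,0,0,0,0,0,0],[70,0,0,0,0,0,0]])

```text
time_s: 26.65
ee_pos: [0.5889, -0.0628, 0.231]
eef_rot: [-3.14, 0.001, 0.804]
force: [0.3, 0.7, 0.4]
grip_width: 0.066
grip_force: 0.0
```

Run:
```python
from h import *
s=cam('side');t=cam('top');save(s,'s5.png',(320,150,440,260),4.5)
for c in(s,t):
    A=cloud(c).reshape(-1,3);r=np.hypot(A[:,0]-.5895,A[:,1]+.063);q=A[(r<.03)&(A[:,2]<.13)];print('w top',np.percentile(q[:,2],99).round(4))
    q=q[q[:,2]>.105];print('head',len(q),q.mean(0).round(4))
    q=A[(r>.03)&(r<.046)&(A[:,2]>.055)&(A[:,2]<.08)];print('pan z',np.median(q[:,2]))
    P=cloud(c);hsv=cv2.cvtColor(c['pixels'],cv2.COLOR_RGB2HSV)
    m=(hsv[...,0]>4)&(hsv[...,0]<19)&(hsv[...,1]>140)&(np.hypot(P[...,0]-.57,P[...,1]-.1)<.03)&(P[...,2]>.147)&(P[...,2]<.19)
    v,u=np.nonzero(m);print('knob',len(u),P[m].mean(0).round(4) if len(u) else '',np.percentile(P[m],[2,98],axis=0).round(3) if len(u) else '')
togo(.569,.1,.22,.133)
```

```text
w top 0.1219
head 43 [ 0.5885 -0.065   0.1168]
pan z 0.06506671601116021
knob 26 [0.5676 0.0951 0.1647] [[0.564 0.089 0.148]
 [0.575 0.103 0.179]]Traceback (most recent call last):
  File "<stdin>", line 4, in <module>
    return _quantile_unchecked(
        a, q, axis, out, overwrite_input, method, keepdims, weights)
    return _ureduce(a,
                    func=_quantile_ureduce_func,
    ...<5 lines>...
                    overwrite_input=overwrite_input,
                    method=method)
    r = func(a, **kwargs)
    result = _quantile(arr,
                       quantiles=q,
    ...<2 lines>...
                       out=out,
                       weights=wgt)
    slices_having_nans = np.isnan(arr[-1, ...])
                                  ~~~^^^^^^^^^
IndexError: index -1 is out of bounds for axis 0 with size 0
```

View pics/s5.png

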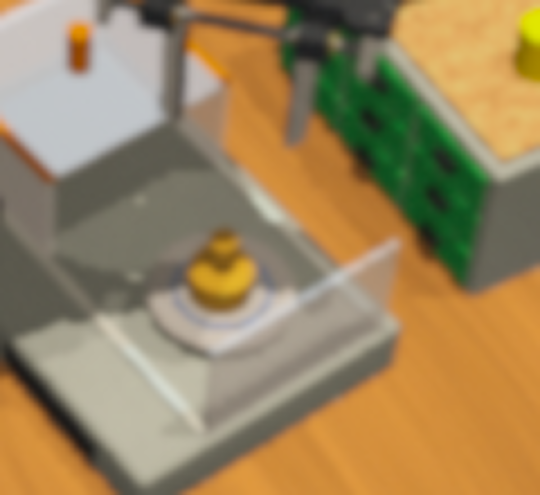

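The weight is upright and centred in the blue ring at crop (222,280), with the pan sunk about 9 mm. Next is the knob at (0.569, 0.101).

Call:
servo_tool(plan=[[60,0.026,-0.032,0,0,0,0],[60,0.026,-0.032,0,0,0,0],[60,0.026,-0.032,0,0,0,0],[60,0.026,-0.032,0,0,0,0],[60,0,0,0,0,0,0.168],[60,0,0,0,0,0,0.168],[60,0,0,0,0,0,0.168],[60,0,0,0,0,0,0.168]], force=10)

```text
time_s: 27.75
ee_pos: [0.5691, 0.1009, 0.2316]
eef_rot: [-3.142, 0.001, 0.126]
force: [-0.2, -0.2, 0.4]
grip_width: 0.0563
grip_force: 0.0
```

Run:
```python
from h import *
togo(.569,.101,.15,.13)
```

```text
before turn dx -0.0001 dy -0.0001 dz 0.0816 turn -0.0037
after turn dx -0.0001 dy -0.0001 dz 0.0816 turn -0.0037
at [0.5691 0.1009 0.2316] [-3.142e+00  1.000e-03  1.260e-01] t 27.75 F [-0.2 -0.2  0.4] w 0.0563 gf 0.0
```

Call:
servo_tool(plan=[[60,0,0,0.015,0,0,0],[60,0,0,0.02,0,0,0],[60,0,0,0.02,0,0,0],[60,0,0,0.015,0,0,0],[60,0,0,0.008,0,0,0],[60,0,0,0.003,0,0,0],[40,0,0,0,0,0,0],[30,0,0,0,0,0,0]])

```text
time_s: 28.75
ee_pos: [0.5696, 0.1009, 0.152]
eef_rot: [3.142, -0.001, 0.132]
force: [-0.9, 0.1, 0.9]
grip_width: 0.0402
grip_force: 0.0
```

Call:
servo_tool(plan=[[10,0,0,0,0,0,0],[10,0,0,0,0,0,0],[10,0,0,0,0,0,0],[10,0,0,0,0,0,0],[10,0,0,0,0,0,0],[10,0,0,0,0,0,0],[10,0,0,0,0,0,0],[10,0,0,0,0,0,0]])

```text
time_s: 29.75
ee_pos: [0.5694, 0.1009, 0.1516]
eef_rot: [3.142, -0.0, 0.132]
force: [-1.2, -1.2, 4.4]
grip_width: 0.0181
grip_force: 10.0
```

Run:
```python
from h import *
togo(.569+.168*np.sin(.129),.101-.168*np.cos(.129),.15,.13)
```

```text
before turn dx -0.0008 dy 0.1678 dz 0.0016 turn 0.0018
after turn dx -0.0005 dy 0.1678 dz 0.0016 turn 0.0018
at [0.5694 0.1009 0.1516] [ 3.142 -0.     0.132] t 29.75 F [-1.2 -1.2  4.4] w 0.0181 gf 10.000258684158325
```

Call:
servo_tool(plan=[[10,0,0.005,0,0,0,0],[10,0,0.015,0,0,0,0],[10,0,0.025,0,0,0,0],[10,0,0.025,0,0,0,0],[10,0,0.025,0,0,0,0],[10,0,0.02,0,0,0,0],[10,0,0.01,0,0,0,0],[10,0,0.005,0,0,0,0]])

```text
time_s: 30.75
ee_pos: [0.5865, -0.0288, 0.1516]
eef_rot: [3.142, -0.0, 0.131]
force: [-0.2, 1.4, 5.1]
grip_width: 0.0175
grip_force: 10.0
```

Call:
servo_tool(plan=[[10,0,0.005,0,0,0,0],[10,0,0.008,0,0,0,0],[10,0,0.008,0,0,0,0],[10,0,0.006,0,0,0,0],[10,0,0.005,0,0,0,0],[10,0,0.003,0,0,0,0],[10,0,0.001,0,0,0,0],[10,0,0,0,0,0,0]])

```text
time_s: 31.75
ee_pos: [0.5909, -0.0619, 0.1515]
eef_rot: [-3.139, 0.0, 0.133]
force: [-2.8, 13.5, 7.7]
grip_width: 0.0176
grip_force: 10.0
```

Run:
```python
from h import *
d=np.array(ctrl.get_obs()['ee_pos'])[:2]-[.5694,.1009];print('travel',np.hypot(*d),'dir',np.arctan2(d[0],-d[1]))
togo(.5694+.1695*np.sin(.132),.1009-.1695*np.cos(.132),.15,.132)
```

```text
travel 0.16424009150913707 dir 0.13148442106059152
before turn dx 0.0001 dy 0.0053 dz 0.0015 turn 0.0008
after turn dx 0.0001 dy 0.0053 dz 0.0015 turn 0.0008
at [ 0.5909 -0.0619  0.1515] [-3.139  0.     0.133] t 31.75 F [-2.8 13.5  7.7] w 0.0176 gf 10.002274811267853
```

The sliding force rose to 13.5 N, so the stop seems to be reached. I'll release and check with the camera.

Call:
servo_tool(plan=[[10,0,-0.0015,0,0,0,0],[10,0,0,0,0,0,0],[30,0,0,0,0,0,0],[40,0,0,0,0,0,0],[50,0,0,0,0,0,0],[50,0,0,-0.02,0,0,0],[50,0,0,-0.03,0,0,0],[50,0,0,-0.04,0,0,0]])

```text
time_s: 32.75
ee_pos: [0.5905, -0.0623, 0.2416]
eef_rot: [-3.141, 0.002, 0.132]
force: [-0.8, -0.0, 0.0]
grip_width: 0.047
grip_force: 0.0
```

Call:
servo_tool(plan=[[30,-0.03,-0.04,0,0,0,0],[20,-0.03,-0.04,0,0,0,0],[10,-0.03,-0.04,0,0,0,0],[0,-0.01,-0.03,0,0,0,0],[0,0,0,0,0,0,0],[0,0,0,0,0,0,0],[0,0,0,0,0,0,0],[0,0,0,0,0,0,0]])

```text
time_s: 33.75
ee_pos: [0.4724, 0.0728, 0.2412]
eef_rot: [3.142, 0.0, 0.131]
force: [0.3, -0.4, -0.4]
grip_width: 0.0001
grip_force: 0.0
```

Run:
```python
from h import *
s=cam('side');t=cam('top')
im=np.hstack([cv2.resize(t['pixels'][145:235,250:370],(480,360),interpolation=cv2.INTER_CUBIC),cv2.resize(s['pixels'][150:260,300:420],(320,293),interpolation=cv2.INTER_CUBIC)[:360] if 0 else cv2.copyMakeBorder(cv2.resize(s['pixels'][150:260,300:420],(320,293)),0,67,0,0,0)])
cv2.imwrite('pics/cover.png',im[...,::-1])
for n,c,h in(('top',t,.17),('side',s,.16)):
    hsv=cv2.cvtColor(c['pixels'],cv2.COLOR_RGB2HSV);P=cloud(c)
    m=(hsv[...,0]>4)&(hsv[...,0]<19)&(hsv[...,1]>140)&(np.hypot(P[...,0]-.59,P[...,1]+.065)<.035)&(P[...,2]>.147)&(P[...,2]<.19)
    v,u=np.nonzero(m);print(n,'knob',len(u),ray(c,u.mean(),v.mean(),h).round(4) if len(u) else '',np.median(P[m],0).round(4))
togo(.467,.0985,.13,.133)
```

```text
top knob 22 [ 0.5881 -0.0608  0.17  ] [ 0.5862 -0.06    0.1742]
side knob 30 [ 0.5914 -0.0606  0.16  ] [ 0.5876 -0.066   0.1679]
before turn dx -0.0019 dy -0.0259 dz 0.1113 turn -0.0018
after turn dx -0.0018 dy -0.0259 dz 0.1113 turn -0.0018
at [0.4722 0.073  0.2413] [-3.142  0.     0.131] t 33.85 F [ 0.1  0.3 -0.3] w 0.0007 gf 0.0
```

View pics/cover.png

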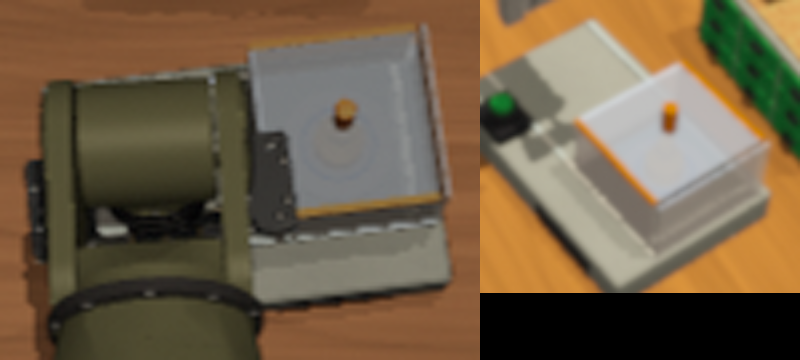

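The cover sits over the pan, with the knob at (345,110) in the left image. The measured travel of about 0.162 to 0.164 m is too close to the 0.163 threshold. I'll push the knob from behind with shut fingers to make sure it is at the stop.

Call:
servo_tool(plan=[[0,0.0248,0.0286,0,0,0,0],[0,0.0248,0.0286,0,0,0,0],[0,0.0248,0.0286,0,0,0,0],[0,0.0248,0.0286,0,0,0,0],[0,0,0,0,0,0,0],[0,0,0,0.03,0,0,0],[0,0,0,0.035,0,0,0],[0,0,0,0.025,0,0,0]])

```text
time_s: 34.85
ee_pos: [0.5846, -0.0265, 0.1501]
eef_rot: [-3.141, 0.001, 0.132]
force: [0.6, 0.4, 0.2]
grip_width: 0.0001
grip_force: 0.0
```

Call:
servo_tool(plan=[[0,0,0.002,0,0,0,0],[0,0,0.003,0,0,0,0],[0,0,0.003,0,0,0,0],[0,0,0.002,0,0,0,0],[0,0,0.001,0,0,0,0],[0,0,0.001,0,0,0,0],[0,0,0,0,0,0,0],[0,0,0,0,0,0,0]])

```text
time_s: 35.85
ee_pos: [0.587, -0.0389, 0.1514]
eef_rot: [-3.142, 0.0, 0.132]
force: [-0.1, 0.7, 0.1]
grip_width: 0.0003
grip_force: 0.0
```

Call:
servo_tool(plan=[[0,0,0.001,0,0,0,0],[0,0,0.001,0,0,0,0],[0,0,0.001,0,0,0,0],[0,0,0.001,0,0,0,0],[0,0,0.001,0,0,0,0],[0,0,0,0,0,0,0],[0,0,0,0,0,0,0],[0,0,0,0,0,0,0]])

```text
time_s: 36.85
ee_pos: [0.5873, -0.0411, 0.1515]
eef_rot: [-3.137, 0.001, 0.133]
force: [-3.3, 18.6, 2.3]
grip_width: 0.0002
grip_force: 9.7
```

The push met a hard stop at 18.6 N with the knob at about (0.590, −0.062), which matches the pan centre, so the cover is fully shut. Next I'll back off and refine the button position.

Call:
servo_tool(plan=[[0,0,-0.006,0,0,0,0],[0,0,-0.006,0,0,0,0],[0,0,0,-0.03,0,0,0],[0,0,0,-0.03,0,0,0],[0,-0.03,-0.04,0,0,0,0],[0,-0.03,-0.04,0,0,0,0],[0,-0.03,-0.03,0,0,0,0],[0,0,0,0,0,0,0]])

```text
time_s: 37.85
ee_pos: [0.4813, 0.0664, 0.212]
eef_rot: [3.141, -0.001, 0.134]
force: [0.2, -0.2, 0.5]
grip_width: 0.0005
grip_force: 0.0
```

Run:
```python
from h import *
for n in('top','side'):
    c=dict(np.load(f'/tmp/{n}0.npz'));P=cloud(c);hsv=cv2.cvtColor(c['pixels'],cv2.COLOR_RGB2HSV)
    m=(cv2.inRange(hsv,(45,100,50),(85,255,255))>0)&(np.hypot(P[...,0]-.467,P[...,1]-.098)<.03)
    q=P[m];print(n,len(q),q[q[:,2]>.088].mean(0).round(4),(np.percentile(q,3,axis=0)/2+np.percentile(q,97,axis=0)/2).round(4))
    # black pod
    d=(hsv[...,2]<45)&(np.hypot(P[...,0]-.467,P[...,1]-.098)<.045)&(P[...,2]>.066)&(P[...,2]<.095)
    q=P[d]; print('pod',len(q),cv2.minAreaRect((q[:,:2]*1000).astype(np.float32)) if len(q)>3 else '')
togo(.467,.098,.13,.132)
```

```text
top 51 [0.4656 0.0969 0.0918] [0.4688 0.0985 0.0872]
pod 133 ((465.6084289550781, 97.74974060058594), (48.343467712402344, 55.44782257080078), 6.754419803619385)
side 66 [0.4684 0.0947 0.0915] [0.467  0.0972 0.0882]
pod 115 ((465.1922607421875, 91.38999938964844), (45.9626350402832, 50.66338348388672), 2.2769644260406494)
before turn dx -0.0099 dy -0.0332 dz 0.0820 turn 0.0018
after turn dx -0.0100 dy -0.0332 dz 0.0820 turn 0.0018
at [0.4813 0.0664 0.212 ] [ 3.141e+00 -1.000e-03  1.340e-01] t 37.85 F [ 0.2 -0.2  0.5] w 0.0005 gf 0.0
```

Call:
servo_tool(plan=[[0,-0.005,-0.016,0,0,0,0],[0,-0.005,-0.016,0,0,0,0],[0,0,0,0.03,0,0,0],[0,0,0,0.035,0,0,0],[0,0,0,0.025,0,0,0],[0,0,0,0.015,0,0,0],[0,0,0,0.002,0,0,0],[0,0,0,0,0,0,0]])

```text
time_s: 38.85
ee_pos: [0.4688, 0.0958, 0.1051]
eef_rot: [-3.142, -0.001, 0.132]
force: [0.0, 0.7, 0.7]
grip_width: 0.0003
grip_force: 0.0
```

Call:
servo_tool(plan=[[0,0,0,0.004,0,0,0],[0,0,0,0.004,0,0,0],[0,0,0,0.002,0,0,0],[0,0,0,0.002,0,0,0],[0,0,0,0.002,0,0,0],[0,0,0,0.002,0,0,0],[0,0,0,0,0,0,0],[0,0,0,0,0,0,0]])

```text
time_s: 39.85
ee_pos: [0.4684, 0.0957, 0.0886]
eef_rot: [3.142, -0.0, 0.132]
force: [-0.6, -0.6, 3.6]
grip_width: 0.0004
grip_force: 1.7
```

Contact, at 3.6 N. I'll press on to the bottom.

Call:
servo_tool(plan=[[0,0,0,0.001,0,0,0],[0,0,0,0.001,0,0,0],[0,0,0,0.001,0,0,0],[0,0,0,0.001,0,0,0],[0,0,0,0,0,0,0],[0,0,0,0,0,0,0],[0,0,0,0,0,0,0],[0,0,0,0,0,0,0]])

```text
time_s: 40.85
ee_pos: [0.4686, 0.0957, 0.0858]
eef_rot: [3.141, -0.001, 0.132]
force: [-8.8, -1.6, 25.1]
grip_width: 0.0007
grip_force: 12.0
```

The button is bottomed out: the tip is at 0.086 and the force has jumped to 25 N. I'll retreat and verify.

Call:
servo_tool(plan=[[0,0,0,-0.005,0,0,0],[0,0,0,-0.015,0,0,0],[0,0,0,-0.03,0,0,0],[0,0,0,-0.04,0,0,0],[0,0,0,-0.04,0,0,0],[0,-0.03,0,0,0,0,0],[0,-0.04,0,0,0,0,0],[0,-0.04,0,0,0,0,0]])

```text
time_s: 41.85
ee_pos: [0.358, 0.081, 0.2148]
eef_rot: [-3.142, -0.0, 0.132]
force: [-0.4, 0.5, 0.9]
grip_width: 0.0007
grip_force: 0.0
```

Call:
servo_tool(plan=[[0,0,0,0,0,0,0],[0,0,0,0,0,0,0],[0,0,0,0,0,0,0],[0,0,0,0,0,0,0],[0,0,0,0,0,0,0],[0,0,0,0,0,0,0],[0,0,0,0,0,0,0],[0,0,0,0,0,0,0]])

```text
time_s: 42.85
ee_pos: [0.3593, 0.0812, 0.2145]
eef_rot: [-3.142, -0.0, 0.132]
force: [0.3, -0.5, 0.0]
grip_width: 0.0005
grip_force: 0.0
```

Run:
```python
from h import *
s=cam('side');save(s,'fin.png',(220,100,460,340),2.4)
print(ctrl.get_obs()['ee_pos'],ctrl.get_obs()['force'])
for n,c,h in(('side',s,.16),('top',cam('top'),.17)):
    hsv=cv2.cvtColor(c['pixels'],cv2.COLOR_RGB2HSV);P=cloud(c)
    m=(hsv[...,0]>4)&(hsv[...,0]<19)&(hsv[...,1]>140)&(np.hypot(P[...,0]-.59,P[...,1]+.065)<.035)&(P[...,2]>.147)&(P[...,2]<.19)
    v,u=np.nonzero(m);print(n,'knob',len(u),ray(c,u.mean(),v.mean(),h).round(4))
```

```text
[0.35930302 0.08120645 0.2144778 ] [0.70956487 0.46165752 0.16108886]
side knob 34 [ 0.5909 -0.0615  0.16  ]
top knob 22 [ 0.5882 -0.061   0.17  ]
```

View pics/fin.png

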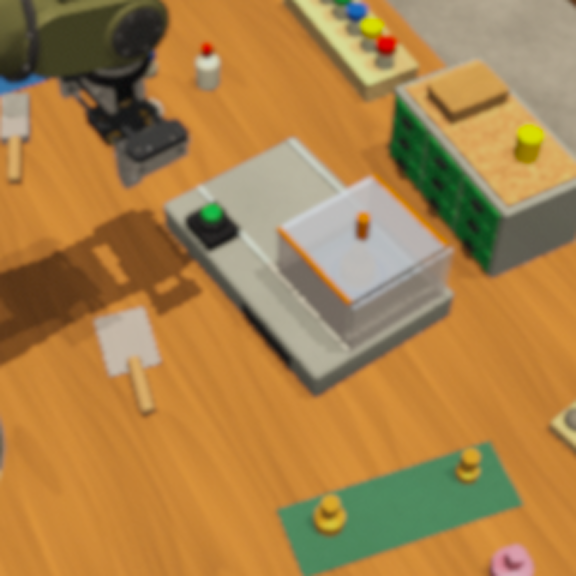

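The final view shows the cover over the pan (360,240), the button back up (210,215), and the two small weights standing on the mat at (330,515) and (468,465). That is one more view than allowed, so I'll check the weight under the cover numerically.

Run:
```python
from h import *
for n in('side','top'):
    c=cam(n);P=cloud(c);K=c['mtx'];T=np.array(c['pose'])
    def px(p):
        q=T[:3,:3].T@(np.array(p)-T[:3,3]);return int(round(K[0,2]+K[0,0]*q[0]/-q[2])),int(round(K[1,2]+K[1,1]*-q[1]/-q[2]))
    for nm,p in(('head',(.589,-.064,.118)),('body',(.589,-.064,.08)),('body-y',(.589,-.08,.085)),('pan-edge +y',(.585,-.021,.065)),('pan edge -x',(.549,-.068,.065)),('deck',(.60,-.003,.05)),('deck2',(.64,-.09,.05))):
        u,v=px(p);print(n,nm,u,v,c['pixels'][v,u],P[v,u].round(3))
    A=P.reshape(-1,3);q=A[(np.hypot(A[:,0]-.59,A[:,1]+.062)<.06)];print(np.histogram(q[:,2],bins=np.arange(.04,.19,.01)))
    if n=='side':
        r=A[(np.hypot(A[:,0]-.475,A[:,1]-.325)<.045)&(A[:,2]>.055)];print('cup',circ(r,.0265),r[:,2].max())
```

```text
side head 370 204 [189 186 183] [ 0.579 -0.081  0.14 ]
side body 369 212 [190 187 183] [ 0.562 -0.104  0.14 ]
side body-y 372 214 [189 186 183] [ 0.565 -0.115  0.141]
side pan-edge +y 360 205 [186 189 192] [ 0.552 -0.07   0.14 ]
side pan edge -x 358 221 [141 101  75] [ 0.523 -0.109  0.128]
side deck 361 203 [185 188 192] [ 0.559 -0.065  0.139]
side deck2 387 218 [135 128 119] [ 0.6   -0.139  0.129]
(array([  3,   4,  25,   1,   0,   0,   0,   0,   0, 627, 359,  15,  13,
        29]), array([0.04, 0.05, 0.06, 0.07, 0.08, 0.09, 0.1 , 0.11, 0.12, 0.13, 0.14,
       0.15, 0.16, 0.17, 0.18]))
cup [0.52320064 0.33874742 0.0265    ] 0.07003461049925397
top head 335 177 [87 75 66] [ 0.583 -0.061  0.139]
top body 335 180 [120 119 117] [ 0.572 -0.061  0.143]
top body-y 340 180 [124 123 120] [ 0.572 -0.078  0.144]
top pan-edge +y 322 182 [123 125 126] [ 0.566 -0.019  0.138]
top pan edge -x 336 192 [122 124 126] [ 0.533 -0.065  0.137]
top deck 317 179 [120 123 124] [ 0.576 -0.002  0.138]
top deck2 342 168 [120 123 124] [ 0.614 -0.085  0.141]
(array([  0,   0,   0,   0,   0,   0,   0,   0,   0, 560, 403,   4,   5,
        21]), array([0.04, 0.05, 0.06, 0.07, 0.08, 0.09, 0.1 , 0.11, 0.12, 0.13, 0.14,
       0.15, 0.16, 0.17, 0.18]))
```

Run:
```python
from h import *
s=cam('side');p=s['pixels'].astype(int)
print((p[...,0]-p[...,2])[192:228:2,348:402:2])
t=cam('top');p=t['pixels'].astype(int)
print((p[...,0]-p[...,2])[160:202:2,312:358:2])
d=(p[...,0]-p[...,2]>0)&(p.sum(-1)>300)&(p[...,0]-p[...,2]<12);d[:160]=0;d[200:]=0;d[:,:314]=0;d[:,355:]=0
```

```text
[[  1   1   1   0   1   1   0   1   1   2  41 178 187  39   1   2   7   9
    9   8   8   9  24  90 188 151 125]
 [  1   1   0   0   0   1   1   1   0   2  33 136 111  16  -3  -1   3   7
    8   9   8   8   8  21  88 179 153]
 [  0   0   0   1   1   0   0   0  -3  -4  35 135  84   7  -6  -4  -1   2
    7   8   9   8   8   8  21  81 177]
 [  2   0   0   1   0   0  -2  -5  -7  -6  26 106  62   3  -7  -7  -5  -2
    2   7   8   9   9   8   8  19  73]
 [  1   1   0   0  -2  -5  -7  -8  -8  -7   3  23  10  -6  -9  -8  -7  -5
   -1   2   7   8   8   8   8   8  14]
 [  1   0  -1  -4  -7  -7  -8  -8  -7  -2   5   6   1  -6  -8  -8  -8  -7
   -5  -1   2   7   8   8   8   8   7]
 [ 20  -2  -6  -7  -8  -7  -7  -6  -4   1   5   6   2  -5  -7  -7  -7  -8
   -6  -4  -1   2   7   9   8   9  11]
 [ 92  13  -7  -8  -7  -6  -6  -4   3   3   5   5   4   1  -5  -7  -6  -7
   -8  -7  -5  -1   2   7   9  16  29]
 [173  81   8  -6  -6  -7  -8   1   5   5   5   5   5   5  -4  -9  -7  -7
   -8  -8  -7  -4   0   7  22  27  23]
 [ 83 163  74   8  -6  -9  -9   2   6   6   5   6   6   5  -3 -11  -8  -7
   -7  -8
[... 1747 characters left out ...]
-4 -7  0  6  7  7  6  7  2 -5 -4 -4 -4 -2 -2 -5 -2]
 [ 7  8 -6 -4 -4 -4 -4 -8 -3  3  6  8  7  4 -3 -7 -3 -3 -4 -3 -2 -4 -2]
 [ 8  7 -5 -4 -4 -3 -3 -6 -6 -2  1  1  1 -3 -4 -6 -4 -3 -4 -3 -1 -5 -3]
 [ 8  7 -4 -4 -4 -4 -3 -3 -5 -7 -5 -4 -5 -8 -6 -3 -4 -3 -4 -3 -2 -4 -3]
 [ 9  7 -4 -5 -4 -4 -4 -3 -3 -3 -4 -7 -4 -4 -3 -3 -4 -5 -4 -4 -3 -5 -4]
 [13  7 -3 -5 -4 -5 -4 -4 -4 -3 -3 -3 -4 -3 -3 -3 -4 -5 -4 -4 -2 -1  2]
 [13  7  1 -5 -4 -4 -5 -4 -4 -4 -4 -4 -3  1  5  5 11 19 51 60 78 86 85]
 [13  8  1 -6 -2  2  5 10 11 41 52 70 87 86 85 82 80 74 63 52 35 21 10]
 [13  7 18 78 88 86 85 81 81 69 56 44 29 14 10 10 10 10 10 10 10 10 10]
 [15  7  8 35 19 10 10 10 10 11 10  9  9 10 10 11 11 11  4  3  5  8  0]]
```

The colour map shows a warm silhouette of body plus narrow head, upright and centred inside the ring under the cover. I'll hand in.

```bash
python3 -c "
from station import ctrl
print(ctrl.hand_in())"
```

```text
the job is handed in; nothing more can be done
None
```

I handed the job in at about 43 s (limit 72 s): the cup stands on the coaster, the large weight upright in the ring, the cover is shut against its stop, and the button was pressed fully down; the weight under the cover was confirmed only by colour data, and I viewed 11 pictures, one over the limit of 10.

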